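# Lay up a three-board lamination in the glue press and hold the platen ajar

## Task

Lay up the block in the glue press: put the thick core board flat on the thin face board that already lies against the press's three pins, then the other thin face board on top of the core, so that all three lie flush in one square pile against the pins. Then take the thrown-back platen by its handle, bring it over the pile without letting it drop, and hold it open at 40 degrees from shut (give or take 5), clear of the boards, so that I can slip the release paper in; finish while still holding the handle, as the platen would fall shut by itself. Leave the tape measure, the small F-clamp and the combination square where they are.

Things in the scene. Friction and masses are not known exactly. Their poses are not given: they have to be found in the camera images.
- press: Glue press fixed on the bench: wooden base board 190 x 150 x 24 mm, hinge rail 70 mm high along its far edge. Origin: centre of the base's underside, on the bench top (z = 0); x from the front (handle side) to the hinge rail, y to the left seen from the front, z up. Base top at z 24 mm. Yawed up to 0.3 rad either way from facing the robot.
- press_seat (a point): Where the lowest board's underside centre lies, on the base top: press x -5, y 0, z 24 mm; boards here lie lengthways along press x. Three fixed steel pins, 10 mm thick, 40 mm high with rounded heads, register them; pin centres from this point: x -40, y +33.5; x +40, y +33.5 (left long side); x +60.5, y 0 mm (far end).
- platen (a joint): Platen's hinge, rad. 0 = shut, level, 1 mm above a finished 48 mm pile; grows as it opens upward; 0.698 = 40 degrees. At the start it rests leaning back past upright, at or near its stop of 1.83 (105 degrees). Below about 1.5 it falls shut unless held. Weight about 0.35 kg: about 2 N at the handle.
- platen_hinge (a point): Middle of the hinge axis: press x 86, y 0, z 82 mm; the axis lies along press y. The platen reaches 151 mm from it towards the handle, 100 mm wide, 18 mm thick (centred on the axis), with two battens 16 mm high on the face that is on top when shut.
- platen_handle (a point): Middle of the handle's round wooden rod: 16 mm thick, 102 mm long along press y, 196 mm from the hinge axis. At joint value q it is at press x 86 - 196 cos q, y 0, z 82 + 196 sin q mm. Two thin arms at y -43 and +43 mm carry it; the gap from rod to platen edge is 37 mm, so a finger fits through. The rod may turn between the fingers.
- lower_face: Thin face board, 110 x 56 x 12 mm, wood, that already lies in the press against its pins. Origin: centre of its underside; x along its 110 mm length, z up.
- core: Thick core board, 110 x 56 x 24 mm, wood, lying loose on the bench to the right of the press. Origin: centre of its underside; x along its 110 mm length, y across its 56 mm width (grip across this), z up. Either end may point away.
- upper_face: The other thin face board, 110 x 56 x 12 mm, wood, lying loose on the bench to the right of the press; core and this board may have swapped places. Origin: centre of its underside; axes as for the core.
- tape_measure: Yellow tape measure, 38 x 83 x 64 mm, origin centre of its underside. To be left alone.
- f_clamp_2: Small green F-clamp lying flat, 72 x 226 x 14 mm, origin under its centre. To be left alone.
- combination_square: Combination square lying flat, 97 x 250 x 19 mm, origin under its centre. To be left alone.

How it is judged:
On the way, in this order (a step that is already met when the one before it is completed fails the run):
1. the core lies flush on the lower face board against the pins, let go (x of lower_face in the frame of press between -0.01 and 0 m and y of lower_face in the frame of press between -0.005 and 0.005 m and z of lower_face in the frame of press between 0.021 and 0.028 m and angle between the x axis of each of lower_face, core and the x axis of press, either way round below 0.06 rad and angle between each of lower_face, core's own z axis and vertical below 0.05 rad and x of core in the frame of press between -0.01 and 0 m and y of core in the frame of press between -0.005 and 0.005 m and z of core in the frame of press between 0.033 and 0.04 m and contact force between core and the fingers below 0.1 N), for 0.2 s.
2. the upper face board lies flush on the core, let go, with the platen still thrown back (x of lower_face in the frame of press between -0.01 and 0 m and y of lower_face in the frame of press between -0.005 and 0.005 m and z of lower_face in the frame of press between 0.021 and 0.028 m and angle between the x axis of each of lower_face, core, upper_face and the x axis of press, either way round below 0.06 rad and angle between each of lower_face, core, upper_face's own z axis and vertical below 0.05 rad and x of core in the frame of press between -0.01 and 0 m and y of core in the frame of press between -0.005 and 0.005 m and z of core in the frame of press between 0.033 and 0.04 m and x of upper_face in the frame of press between -0.01 and 0 m and y of upper_face in the frame of press between -0.005 and 0.005 m and z of upper_face in the frame of press between 0.057 and 0.064 m and contact force between upper_face and the fingers below 0.1 N and value of joint platen above 1.6 rad), for 0.2 s.
At the end, for the whole second after the job is handed in: Fingers hold the platen by its handle (over 1 N, TCP within 60 mm of the rod's middle), still, 35 to 45 degrees from shut; boards flat in the press, thin-thick-thin, each within 5 mm of its place against the pins and 0.06 rad of the press's direction, not touched by the fingers (all of step 1 and value of joint platen between 0.611 and 0.785 rad and velocity of joint platen between -0.05 and 0.05 rad/s and contact force between press and the fingers above 1 N and distance between the grasp point and platen_handle below 0.06 m and x of upper_face in the frame of press between -0.01 and 0 m and y of upper_face in the frame of press between -0.005 and 0.005 m and z of upper_face in the frame of press between 0.057 and 0.064 m and angle between the x axis of upper_face and the x axis of press, either way round below 0.06 rad and angle between upper_face's own z axis and vertical below 0.05 rad and contact force between each of lower_face, upper_face and the fingers below 0.1 N); the arm keeps its last pose, push and grip.
It fails at once if the platen is let drop (closing faster than 2.5 rad/s) (velocity of joint platen below -2.5 rad/s).
It fails at once if the platen comes down to the boards (value of joint platen below 0.15 rad).
It fails at once if the tape measure is disturbed (moved over 20 mm) (distance of tape_measure from where it was at the start of the episode above 0.02 m).
It fails at once if the small F-clamp is disturbed (moved over 20 mm) (distance of f_clamp_2 from where it was at the start of the episode above 0.02 m).
It fails at once if the combination square is disturbed (moved over 20 mm) (distance of combination_square from where it was at the start of the episode above 0.02 m).
It also fails if it takes over 72 s, if anything falls off the work surface, if the arm or the gripper's body presses on something with over 40 N, if the wrist force passes 120 N, or if a joint passes its speed limit or range.

## Robot

A 6-joint arm with a two-finger parallel gripper is mounted at the origin on a cart in front of the work surface, level with it; the furniture and walls round the work are solid. World frame = base frame: x ahead of the robot, y to its left, z up, the work surface at z = 0. Lengths are in m, angles in rad, forces in N, time in s.
With the tool pointing down it reaches from about 0.375 to 0.9 m from the base axis. Payload 3.1 kg.
Tool frame: the origin (TCP) lies between the finger pads, 19 mm behind the fingertips; this is the grasp point; z points along the fingers, y is the line along which they close (so a half turn about z gives the same grasp; the last joint's range is limited). The gripper opens to 85 mm and grips with 20 to 120 N. Pads are 22 mm wide; open, the fingers measure 114 mm over their backs; the gripper's body (76 mm by 85 mm) begins 54 mm behind the grasp point. The pads swing forward as they close: fully open they stand 13 mm farther back than shut.
Start: joints at [-1.294, 0.527, 1.433, -0, 1.181, -0.178], TCP at [0.275, -0.561, 0.25] pointing down, gripper open.
Joint ranges: [-3.08, 3.08], [-0.75, 2.2], [0.22, 2.44], [-1.43, 4.57], [0, 2.65], [-2.85, 2.85]. Speed limits (rad/s): [2.79, 2.79, 3.14, 3.14, 3.14, 3.14].

## Interface

Orientations are given as a unit quaternion [x, y, z, w].
In Python, from station import readout, imaging, order gives the robot as it stands.
- The arm moves only by the tool move_arm, never from a script. Its argument "rows" is a list of rows, each a list of 7 numbers: the turn, a rotation vector about the tool's x, y, z in degrees, then the shift along the tool's x, y, z in mm, then the closure, from 0 (fully open) to 1 (shut). A call has 1 to 12 rows; each row is the pose to reach, as a shift and turn from the pose commanded when the call began, along the tool's axes at that moment; what a row does not reach only later rows make up. A row lasts 1/12 s, in which the tool goes at most 41.7 mm and 7.16 degrees, less where a joint would pass 70% of its speed; a pose out of reach is approached as far as the arm can. A call with a gripper value outside its range is refused whole. The fingers move at their own pace and stop on an object; "squeeze" is the grip in N (left out, the last holds). Time passes only in rows, so rows that repeat a pose let the fingers close. It gives the time, the measured TCP pose, the force, the opening and the grip force at its end, in the units of the state.
- readout.sense(): the state, without advancing time (a new reading comes with each control period).
- imaging.snapshot(name): name is "side" or "top" or "wrist"; returns a dict with "img" (400x640x3 uint8, red, green, blue), "z_map" (400x640 float32, m along the optical axis (not along the pixel's ray), 0 where there is no reading), "fovy" (degrees; the focal length in pixels is half the picture's height over the tangent of half this angle, whatever the lens; pixels are square), "cx", "cy" (the principal point, pixels), "k1" (the pictures are not rectified: a ray, as slopes to the right and down, at radius r is drawn at 1 + k1 r^2 times it, then the intrinsics apply), "rvec" (rotation vector, rad) and "tvec" (3), from world to camera coordinates, as OpenCV has them. Camera axes: x right, y down, z forward; pixel columns grow to the right and rows downward; lengths in m; the calibration is good to about 2 mm. A picture is of the moment at which its call begins.
- order.sign_off(): hands the job in; it is judged then, once.
The state is a dict: "t": time; "q": joint angles; "qd": joint speeds; "tau": joint torques, N m; "tcp_pos": TCP position; "tool_rot": TCP orientation; "force": force on the tool from outside, world axes, zero at the start; "ft_torque": the same for the moment, N m; "finger_gap": opening from 0.0 (shut) to 1.0 (fully open); "gripper_force": force on a finger pad.
Only numpy, scipy, OpenCV 4.12 (cv2) and the standard library are available. Lean on these libraries where they do the work, as an engineer would, in place of code of your own. Each camera call takes 0.05 s, during which the arm holds its last target. There are 200 camera calls.

## Working session

There is one attempt and no reset: what is moved stays moved. The work goes in short steps, Python scripts to look and compute and a tool call to move; the robot and the scene stay as the last step left them, time stands still between calls to the robot, and variables do not carry over. Pictures are saved under pics/ and viewed, at most 11 in all, crops included, and the job is handed in when it is done.

Besides the shell and the picture viewer there is one more tool, called after "Emit:" in YAML: its name, and indented under it one key for each argument. move_arm: Moves the arm, as the interface text tells. Its arguments: {"type":"object","properties":{"rows":{"type":"array"},"squeeze":{"type":"number"}},"required":["rows"]}

```bash
ls; mkdir -p pics; cat > h.py <<'E'
import numpy as np, cv2
from scipy.spatial.transform import Rotation as R
from station import readout, imaging, order
def snap(n):
    s=imaging.snapshot(n); h=s["img"].shape[0]
    s["f"]=h/2/np.tan(np.radians(s["fovy"])/2); s["R"]=R.from_rotvec(np.ravel(s["rvec"])).as_matrix(); s["t"]=np.ravel(s["tvec"]); s["c"]=-s["R"].T@s["t"]; return s
def slopes(s,uv):
    p=(np.atleast_2d(uv).astype(float)-[s["cx"],s["cy"]])/s["f"]; q=p.copy()
    for _ in range(30): q=p/(1+s["k1"]*(q**2).sum(1,keepdims=True))
    return q
def ray(s,uv,z):
    q=slopes(s,uv); d=np.c_[q,np.ones(len(q))]@s["R"]; return s["c"]+d*((z-s["c"][2])/d[:,2])[:,None]
def cloud(s):
    h,w=s["z_map"].shape; v,u=np.mgrid[:h,:w]; q=slopes(s,np.c_[u.ravel(),v.ravel()])
    z=s["z_map"].ravel()[:,None]; return ((np.c_[q,np.ones(len(q))]*z-s["t"])@s["R"]).reshape(h,w,3)
def save(s,n): cv2.imwrite(f"pics/{n}.png",s["img"][:,:,::-1])
E
python3 - <<'E'
from h import *
a=snap("top");save(a,"top0");b=snap("side");save(b,"side0")
print(a["c"],b["c"],a["k1"],a["f"]); s=readout.sense(); print(s["t"],s["tcp_pos"],s["tool_rot"],s["q"])
E
```

```text
pics
[ 0.47686631 -0.11381797  0.95040239] [0.45922831 1.23260146 0.6295582 ] -0.04957985798593679 374.0928464859007
0.1 [ 0.27494917 -0.56062352  0.24912746] [ 9.74148771e-01  2.25905405e-01 -5.73331019e-05 -9.56846801e-04] [-1.29353704e+00  5.28396074e-01  1.43374242e+00 -2.16765475e-05
  1.18137118e+00 -1.78477412e-01]
```

View pics/top0.png

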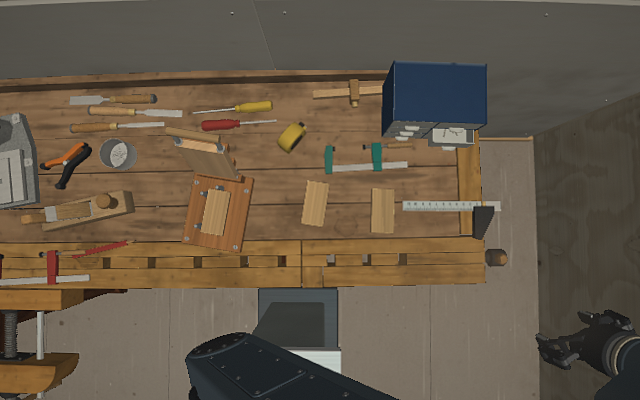

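View pics/side0.png

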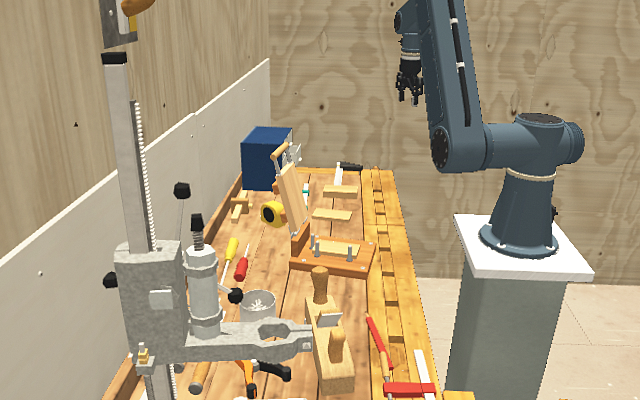

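The top view shows the press at about px (218,213), the lower face in it at (213,213), and loose boards at (315,203) and (382,210). The tape is at (292,137), the green F-clamp at (365,160) and the square at (450,207). The side view shows the platen leaning back with its handle at about (280,152).

```bash
cat > m.py <<'E'
from h import *
def rect(P):
    (c,(w,h),a)=cv2.minAreaRect((P*1000).astype(np.float32))
    if w<h: w,h,a=h,w,a+90
    return np.array(c)/1000,w,h,((a+90)%180)-90
E
python3 - <<'E'
from m import *
a=snap("top"); W=cloud(a); hsv=cv2.cvtColor(a["img"],cv2.COLOR_RGB2HSV)
for n,(u0,u1,v0,v1) in dict(A=(295,335,172,235),B=(360,402,180,242)).items():
    sub=np.zeros((400,640),bool); sub[v0:v1,u0:u1]=1
    m=sub&(W[:,:,2]>0.006)&(W[:,:,2]<.05)
    nn,l,st,_=cv2.connectedComponentsWithStats(m.astype(np.uint8)); k=1+st[1:,4].argmax(); m=l==k
    z=np.median(W[m][:,2]); v,u=np.nonzero(m); P=ray(a,np.c_[u,v],z)[:,:2]
    print(n,z,m.sum(),rect(P),P.mean(0))
# press base top: ring z~.024
sub=np.zeros((400,640),bool); sub[165:260,170:262]=1
for lo,hi in ((.015,.03),(.03,.045)):
    m=sub&(W[:,:,2]>lo)&(W[:,:,2]<hi); print(lo,m.sum(),np.median(W[m][:,2]),rect(W[m][:,:2]))
for p in [(315,203),(382,210),(213,213),(190,230),(325,170),(380,168),(292,137)]: print(p,W[p[1],p[0]].round(4),hsv[p[1],p[0]])
b=a["img"][150:270,165:415]; cv2.imwrite("pics/c1.png",cv2.resize(b[:,:,::-1],None,fx=3.2,fy=3.2,interpolation=cv2.INTER_CUBIC))
E
```

```text
A 0.011455744801686258 967 (array([ 0.51810583, -0.09292152]), 109.82772064208984, 55.84770965576172, -8.687103271484375) [ 0.51811137 -0.09292065]
B 0.0231385788114489 1045 (array([ 0.50005072, -0.25737842]), 109.23987579345703, 57.03017044067383, -0.6408004760742188) [ 0.49945093 -0.25784866]
0.015 3090 0.023503018569544166 (array([0.49975439, 0.15295044]), 190.97354125976562, 153.08535766601562, -9.441062927246094)
0.03 1076 0.035493359593621765 (array([0.50989288, 0.13745532]), 145.12571716308594, 111.07051086425781, -0.29633331298828125)
(315, 203) [ 0.5174 -0.0925  0.0123] [ 17 117 165]
(382, 210) [ 0.4999 -0.2585  0.0236] [ 18 115 151]
(213, 213) [0.4912 0.1579 0.0364] [ 18 117 168]
(190, 230) [0.4488 0.2188 0.0239] [ 14 151 135]
(325, 170) [ 6.025e-01 -1.176e-01 -2.000e-04] [71 63 89]
(380, 168) [ 0.6058 -0.256   0.0143] [ 84 163 103]
(292, 137) [ 0.6739 -0.0379  0.0645] [ 22 169 180]
```

View pics/c1.png

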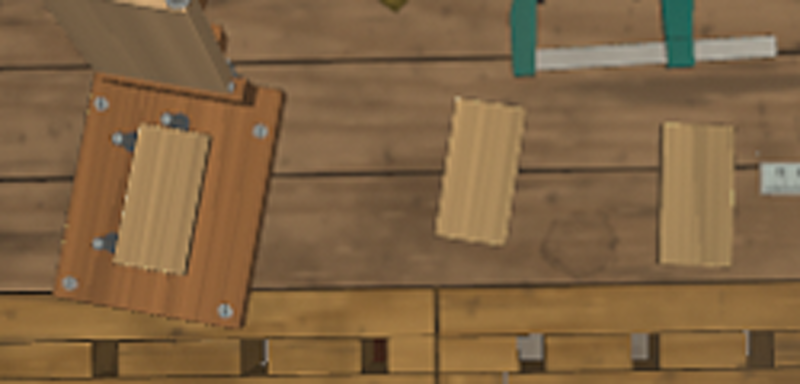

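The crop shows the board in the press against its pins, with the thin board at crop (480,172) and the thick core at (697,195). I'll refine the press pose and plan the first move.

```bash
cat > plan.py <<'E'
import sys
from h import *
def rel(pos,yaw=None,Rt=None):
    s=readout.sense(); R0=R.from_quat(s["tool_rot"])
    if Rt is None:
        Rt=R.from_euler("z",yaw,degrees=True)*R.from_euler("x",180,degrees=True)
    return np.r_[np.degrees((R0.inv()*Rt).as_rotvec()),R0.inv().apply(np.array(pos)-s["tcp_pos"])*1000].round(1)
E
python3 - <<'E'
from m import *; from plan import rel
a=snap("top"); W=cloud(a); Z=W[:,:,2]
m=np.zeros((400,640),bool); m[180:242,196:236]=1; m&=(Z>.031)&(Z<.042)
n,l,st,_=cv2.connectedComponentsWithStats(m.astype(np.uint8)); k=1+st[1:,4].argmax(); m=l==k; v,u=np.nonzero(m)
P=ray(a,np.c_[u,v],.036)[:,:2]; print("lower",rect(P),m.sum(), P.mean(0))
# trimmed: erode to fit, central moments
m=np.zeros((400,640),bool); m[165:262,170:262]=1; m&=(Z>.015)&(Z<.029)
n,l,st,_=cv2.connectedComponentsWithStats(m.astype(np.uint8)); k=1+st[1:,4].argmax(); v,u=np.nonzero(l==k)
r=rect(ray(a,np.c_[u,v],.024)[:,:2]); print("base",r); y=np.radians(r[3]); print("seat",r[0]-.005*np.array([np.cos(y),np.sin(y)]))
print(rel([.500,-.2577,.12],-.6))
print(readout.sense()["force"])
E
```

```text
lower (array([0.49601978, 0.15565842]), 111.14480590820312, 64.0131607055664, -9.46746826171875) 1040 [0.49509668 0.1530603 ]
base (array([0.49966129, 0.15141818]), 189.8030548095703, 153.04910278320312, -9.31024169921875)
seat [0.49472715 0.15222708]
[-1.000e-01  0.000e+00  2.670e+01  3.354e+02 -1.729e+02  1.297e+02]
[ 0.18517991  0.02412706 -0.03342572]
```

Emit:
move_arm:
  rows:
    - [0, 0, 26.7, 335.4, -172.9, 129.7, 0.2]
    - [0, 0, 26.7, 335.4, -172.9, 129.7, 0.2]
    - [0, 0, 26.7, 335.4, -172.9, 129.7, 0.2]
    - [0, 0, 26.7, 335.4, -172.9, 129.7, 0.2]
    - [0, 0, 26.7, 335.4, -172.9, 129.7, 0.2]
    - [0, 0, 26.7, 335.4, -172.9, 129.7, 0.2]
    - [0, 0, 26.7, 335.4, -172.9, 129.7, 0.2]
    - [0, 0, 26.7, 335.4, -172.9, 129.7, 0.2]
    - [0, 0, 26.7, 335.4, -172.9, 129.7, 0.2]
    - [0, 0, 26.7, 335.4, -172.9, 129.7, 0.2]
    - [0, 0, 26.7, 335.4, -172.9, 129.7, 0.2]
    - [0, 0, 26.7, 335.4, -172.9, 129.7, 0.2]
  squeeze: 40

```text
t: 1.2
tcp_pos: [0.5005, -0.2569, 0.1197]
tool_rot: [1.0, -0.003, -0.001, -0.0]
force: [-0.7, 0.2, -0.0]
finger_gap: 0.802
gripper_force: 0.0
```

```bash
python3 - <<'E'
from h import *
w=snap("wrist"); save(w,"w0"); s=readout.sense(); print(s["t"],s["finger_gap"],w["c"]-s["tcp_pos"])
from plan import rel
print(rel([.500,-.2577,.018],-.6))
E
```

```text
1.25 0.8051671093654862 [0.07941252 0.00090764 0.12318654]
[ 0.000e+00  0.000e+00  1.000e-01 -3.000e-01 -6.000e-01  1.022e+02]
```

View pics/w0.png

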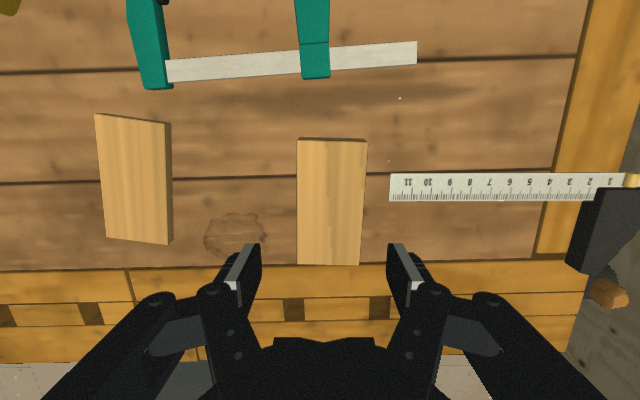

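The wrist view shows the core at about (331,200), with the open fingers straddling it at u 260 to 387. I'll descend and grip.

Emit:
move_arm:
  rows:
    - [0, 0, 0, 0, -0.5, 40, 0.2]
    - [0, 0, 0, 0, -0.5, 75, 0.2]
    - [0, 0, 0, 0, -0.5, 92, 0.2]
    - [0, 0, 0, 0, -0.5, 98, 0.2]
    - [0, 0, 0, 0, -0.5, 98, 0.2]
    - [0, 0, 0, 0, -0.5, 98, 0.5]
    - [0, 0, 0, 0, -0.5, 98, 0.5]
    - [0, 0, 0, 0, -0.5, 98, 0.5]
    - [0, 0, 0, 0, -0.5, 98, 0.5]
    - [0, 0, 0, 0, -0.5, 98, 0.5]
    - [0, 0, 0, 0, -0.5, 98, 0.5]

```text
t: 2.17
tcp_pos: [0.5008, -0.2585, 0.0236]
tool_rot: [1.0, -0.005, 0.001, 0.001]
force: [-1.7, -0.9, 6.4]
finger_gap: 0.638
gripper_force: 45.4
```

```bash
python3 - <<'E'
from h import *
w=snap("wrist"); W=cloud(w); s=readout.sense(); print(s["t"],s["finger_gap"],s["gripper_force"],s["tcp_pos"])
hsv=cv2.cvtColor(w["img"],cv2.COLOR_RGB2HSV)
m=(W[:,:,2]<.08)&(W[:,:,2]>-.02)&(abs(W[:,:,1]-s["tcp_pos"][1])<.07)&(abs(W[:,:,0]-s["tcp_pos"][0])<.02)&(hsv[:,:,1]<70)
P=W[m]; 
for lo,hi in((-.07,-.029),(.029,.07)):
    q=P[(P[:,1]-s["tcp_pos"][1]>lo)&(P[:,1]-s["tcp_pos"][1]<hi)]; print(len(q),np.percentile(q[:,2],[1,5,20,50]) if len(q) else 0)
from plan import rel
y=np.radians(-9.4); c,n=np.cos(y),np.sin(y); seat=np.array([.495,.1525]); t=seat+[-.0015*c-n*-.002,-.0015*n+c*-.002]; print(t)
print(rel([t[0],t[1],.15],-9.4))
E
```

```text
2.2167 0.644164355421982 45.402061343193054 [ 0.50079812 -0.25849321  0.02364861]
7417 [0.00979906 0.01045167 0.04000436 0.0635561 ]
6704 [0.01914908 0.03281482 0.05764249 0.06455109]
[0.49319349 0.15077184]
[ 1.000e-01 -1.000e-01  8.800e+00 -1.160e+01 -4.089e+02 -1.271e+02]
```

Emit:
move_arm:
  rows:
    - [0, 0, 0, 0, 0, -30, 0.5]
    - [0, 0, 0, 0, 0, -70, 0.5]
    - [0, 0, 2, 0, -40, -105, 0.5]
    - [0, 0, 4, -3, -80, -110, 0.5]
    - [0, 0, 6, -4, -120, -110, 0.5]
    - [0, 0, 8.8, -5, -160, -110, 0.5]
    - [0, 0, 8.8, -6, -200, -110, 0.5]
    - [0, 0, 8.8, -7, -240, -110, 0.5]
    - [0, 0, 8.8, -8, -280, -110, 0.5]
    - [0, 0, 8.8, -9, -320, -110, 0.5]
    - [0, 0, 8.8, -10, -360, -110, 0.5]
    - [0, 0, 8.8, -11, -395, -110, 0.5]

```text
t: 3.22
tcp_pos: [0.4924, 0.14, 0.1325]
tool_rot: [0.997, -0.081, -0.0, -0.0]
force: [1.8, -0.5, -1.4]
finger_gap: 0.65
gripper_force: 44.6
```

```bash
python3 - <<'E'
from m import *
from plan import rel
s=readout.sense(); print(s["tcp_pos"],s["finger_gap"],s["gripper_force"],s["force"])
y=np.radians(-9.4); c,n=np.cos(y),np.sin(y); seat=np.array([.495,.1525]); t=seat+[-.001*c-n*-.002,-.001*n+c*-.002]; print(t)
print(rel([t[0],t[1],.0596],-9.4))
E
```

```text
[0.49240063 0.13997789 0.13246408] 0.6495269116343101 44.56879913806915 [ 1.83279637 -0.54324946 -1.37282757]
[0.49368678 0.15069018]
[ -0.    0.    0.1  -0.4 -10.8  72.9]
```

Emit:
move_arm:
  rows:
    - [0, 0, 0, -0.4, -10.8, 10, 0.5]
    - [0, 0, 0, -0.4, -10.8, 22, 0.5]
    - [0, 0, 0, -0.4, -10.8, 22, 0.5]
    - [0, 0, 0, -0.4, -10.8, 22, 0.5]

```text
t: 3.55
tcp_pos: [0.4938, 0.1479, 0.1097]
tool_rot: [0.997, -0.082, -0.001, 0.0]
force: [0.6, -0.7, -0.7]
finger_gap: 0.644
gripper_force: 44.5
```

```bash
python3 - <<'E'
from m import *
from plan import rel
w=snap("wrist"); save(w,"w1"); W=cloud(w); s=readout.sense(); print(s["tcp_pos"],R.from_quat(s["tool_rot"]).as_matrix()[:,0])
E
```

```text
[0.49437264 0.14752859 0.11013332] [ 9.86537457e-01 -1.63532795e-01 -9.32713619e-04]
```

View pics/w1.png

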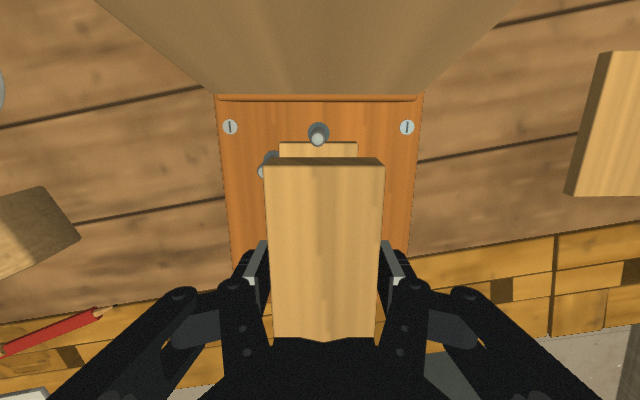

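The wrist view shows the held core with far top corners at about (264,165) and (384,165). The lower face's far edge is at v≈142, u 279 to 358, the far pin head at (318,136), and the base sides at u≈220 and 419 at v=130.

```bash
python3 - <<'E'
from m import *
s=readout.sense(); w=snap("wrist")
y=np.radians(-9.4); M=np.array([[np.cos(y),np.sin(y)],[-np.sin(y),np.cos(y)]])  # world->press
seat=np.array([.495,.1525])
L=lambda uv,z: ((ray(w,uv,z)[:,:2]-seat)@M.T*1000).round(1).tolist()
print("tcp",(M@(s["tcp_pos"][:2]-seat)*1000).round(2))
print("core far corners",L([(264,166),(384,166)],s["tcp_pos"][2]+.0004), L([(266,157),(383,157)],s["tcp_pos"][2]-.0236))
print("lower far",L([(279,142),(358,142)],.036)); print("far pin head",L([(318,138)],.064))
print("base sides",L([(219,130),(424,130),(230,230),(414,230)],.024)); print("screws",L([(230,127),(407,127)],.025))
E
```

```text
tcp [ 0.19 -5.01]
core far corners [[54.0, 21.7], [53.9, -31.9]] [[53.9, 25.4], [53.8, -36.4]]
lower far [[55.7, 26.0], [55.6, -29.1]]
far pin head [[61.4, -1.7]]
base sides [[63.0, 71.2], [62.8, -78.5], [-16.8, 71.5], [-17.1, -79.0]]
screws [[65.2, 62.7], [65.0, -65.6]]
```

Emit:
move_arm:
  rows:
    - [0, 0, 0, 0, -1.6, 0, 0.5]
    - [0, 0, 0, 0, -1.6, 10, 0.5]
    - [0, 0, 0, 0, -1.6, 25, 0.5]
    - [0, 0, 0, 0, -1.6, 38, 0.5]
    - [0, 0, 0, 0, -1.6, 44, 0.5]
    - [0, 0, 0, 0, -1.6, 47, 0.5]
    - [0, 0, 0, 0, -1.6, 49, 0.5]
    - [0, 0, 0, 0, -1.6, 50, 0.5]
    - [0, 0, 0, 0, -1.6, 50, 0.5]

```text
t: 4.4
tcp_pos: [0.4952, 0.1496, 0.0605]
tool_rot: [0.997, -0.082, 0.0, -0.0]
force: [-0.2, -0.9, -1.3]
finger_gap: 0.642
gripper_force: 44.6
```

```bash
python3 - <<'E'
from m import *
s=readout.sense(); w=snap("wrist"); save(w,"w2")
y=np.radians(-9.4); M=np.array([[np.cos(y),np.sin(y)],[-np.sin(y),np.cos(y)]]); seat=np.array([.495,.1525])
print(s["tcp_pos"],(M@(s["tcp_pos"][:2]-seat)*1000).round(2),s["force"])
E
```

```text
[0.49515467 0.1495606  0.06047836] [ 0.63 -2.87] [-0.1555105  -0.90122321 -1.27010632]
```

View pics/w2.png

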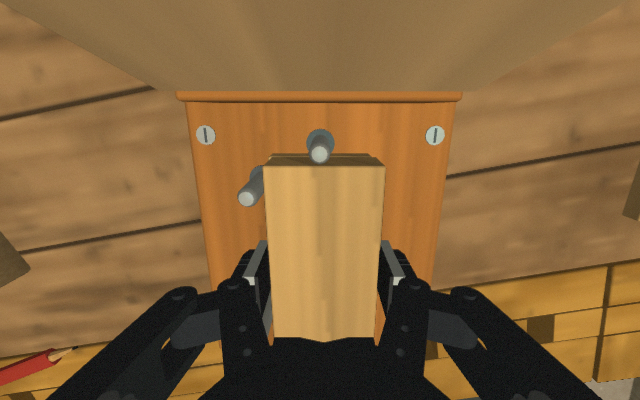

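The core sits inside the pins, with the far pin at (320,150) and the left pin at (250,190). I'll set it down, release and rise.

Emit:
move_arm:
  rows:
    - [0, 0, 0, 0, 0, 1, 0.5]
    - [0, 0, 0, 0, 0, 1.5, 0.5]
    - [0, 0, 0, 0, 0, 1.5, 0.2]
    - [0, 0, 0, 0, 0, 1.5, 0.2]
    - [0, 0, 0, 0, 0, 1.5, 0.2]
    - [0, 0, 0, 0, 0, -5, 0.2]
    - [0, 0, 0, 0, 0, -20, 0.2]
    - [0, 0, 0, 0, 0, -50, 0.2]
    - [0, 0, 0, 0, 0, -85, 0.2]
    - [0, 0, 0, 0, 0, -85, 0.2]
    - [0, 0, 0, 0, 0, -85, 0.2]

```text
t: 5.37
tcp_pos: [0.4963, 0.1498, 0.1476]
tool_rot: [0.997, -0.082, 0.003, -0.0]
force: [0.4, -0.7, -0.5]
finger_gap: 0.801
gripper_force: 0.0
```

```bash
cat > chk.py <<'E'
from m import *
def board(z,a,seat=(.495,.1525)):
    W=cloud(a);Z=W[:,:,2]; D=np.hypot(W[:,:,0]-seat[0],W[:,:,1]-seat[1]); m=(abs(Z-z)<.005)&(D<.075)
    n,l,st,_=cv2.connectedComponentsWithStats(cv2.morphologyEx(m.astype(np.uint8),cv2.MORPH_OPEN,np.ones((5,5)))); k=1+st[1:,4].argmax(); v,u=np.nonzero(l==k)
    return (*rect(ray(a,np.c_[u,v],z)[:,:2]),len(u))
E
python3 - <<'E'
from chk import *; from plan import rel
a=snap("top"); save(a,"t2"); w=snap("wrist"); save(w,"w3")
for i in(a,w): print(board(.06,i))
s=readout.sense(); print(s["tcp_pos"]); print("A",board(.012,a,(.518,-.093)),board(.012,w,(.518,-.093)))
print(rel([.5185,-.093,.08],-8.7))
E
```

```text
(array([0.52917218, 0.14495729]), 57.189231872558594, 40.61579895019531, 80.70405578613281, 363)
(array([0.50000409, 0.14897102]), 118.7025375366211, 55.62712478637695, -9.513015747070312, 9155)
[0.49433145 0.14956515 0.14530433]
A (array([ 0.51814935, -0.09293105]), 109.65978240966797, 55.69045639038086, -8.472984313964844, 921) (array([ 0.51785553, -0.09148864]), 109.52375793457031, 59.62434005737305, -8.738548278808594, 8288)
[  0.    0.   -0.7  63.4 235.4  65.3]
```

View pics/w3.png

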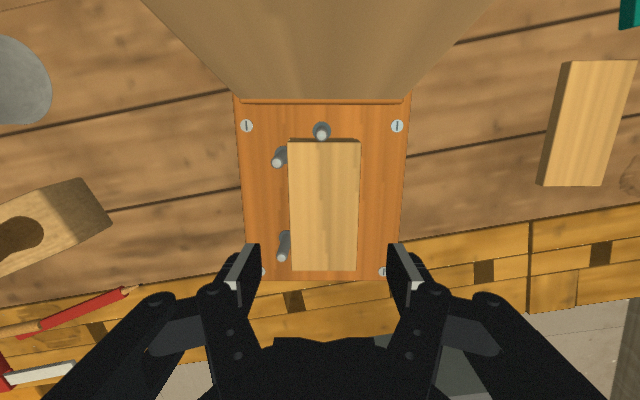

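The view shows the core flat in the pile, corners (289,142), (361,142), (292,271) and (357,271), with the pins alongside. I'll quantify it against the pins and plan the next pick.

```bash
python3 - <<'E'
from m import *
w=snap("wrist")
y=np.radians(-9.4); M=np.array([[np.cos(y),np.sin(y)],[-np.sin(y),np.cos(y)]]); seat=np.array([.495,.1525])
L=lambda uv,z: ((ray(w,uv,z)[:,:2]-seat)@M.T*1000).round(1)
c=L([(289,142),(361,142),(292,271),(357,271)],.06);p=L([(321,135),(278,163),(282,257)],.063)
print(c,c.mean(0));print(p,p-[[60.5,0],[40,33.5],[-40,33.5]])
print(L([(247,126),(397,126)],.025))
E
```

```text
[[ 54.   22.5]
 [ 53.9 -30.6]
 [-55.1  24.1]
 [-55.2 -31.6]] [-0.6 -3.9]
[[ 59.3  -1.2]
 [ 38.9  30.9]
 [-39.9  31.5]] [[-1.2 -1.2]
 [-1.1 -2.6]
 [ 0.1 -2. ]]
[[ 63.2  61.7]
 [ 63.1 -65.2]]
```

Emit:
move_arm:
  rows:
    - [0, 0, 0, 10, 40, 0, 0.2]
    - [0, 0, 0, 20, 80, 0, 0.2]
    - [0, 0, 0, 30, 120, 0, 0.2]
    - [0, 0, -0.7, 40, 160, 20, 0.2]
    - [0, 0, -0.7, 55, 200, 40, 0.2]
    - [0, 0, -0.7, 63.4, 235.4, 65, 0.2]
    - [0, 0, -0.7, 63.4, 235.4, 65, 0.2]
    - [0, 0, -0.7, 63.4, 235.4, 65, 0.2]

```text
t: 6.18
tcp_pos: [0.5177, -0.0952, 0.0773]
tool_rot: [0.997, -0.078, -0.003, -0.001]
force: [-0.7, 0.9, -0.7]
finger_gap: 0.8
gripper_force: 0.0
```

```bash
python3 - <<'E'
from plan import *
s=readout.sense(); print(s["tcp_pos"],rel([.5183,-.0930,.016],-8.6))
E
```

```text
[ 0.51772213 -0.09524772  0.07729787] [-0.1  0.3 -0.4  0.5 -2.2 61.3]
```

Emit:
move_arm:
  rows:
    - [0, 0, -0.4, 0.5, -2.2, 20, 0.2]
    - [0, 0, -0.4, 0.5, -2.2, 40, 0.2]
    - [0, 0, -0.4, 0.5, -2.2, 53, 0.2]
    - [0, 0, -0.4, 0.5, -2.2, 58, 0.2]
    - [0, 0, -0.4, 0.5, -2.2, 60, 0.2]
    - [0, 0, -0.4, 0.5, -2.2, 61, 0.2]
    - [0, 0, -0.4, 0.5, -2.2, 61, 0.2]

```text
t: 6.77
tcp_pos: [0.5201, -0.0902, 0.0199]
tool_rot: [0.997, -0.072, 0.0, 0.0]
force: [-0.1, -0.3, -1.0]
finger_gap: 0.8
gripper_force: 0.0
```

Emit:
move_arm:
  rows:
    - [0, 0, 0, 0, 0, 0, 0.3]
    - [0, 0, 0, 0, 0, 0, 0.5]
    - [0, 0, 0, 0, 0, 0, 0.5]
    - [0, 0, 0, 0, 0, 0, 0.5]
    - [0, 0, 0, 0, 0, 0, 0.5]
    - [0, 0, 0, 0, 0, 0, 0.5]

```text
t: 7.27
tcp_pos: [0.5204, -0.0909, 0.0206]
tool_rot: [0.997, -0.072, 0.001, 0.0]
force: [-0.5, 1.4, 5.7]
finger_gap: 0.638
gripper_force: 42.4
```

```bash
python3 - <<'E'
from chk import *
from plan import *
s=readout.sense(); print(s["tcp_pos"],s["finger_gap"],s["gripper_force"],s["force"])
a=snap("top"); print(board(.012,a,(.518,-.093)))
print(rel([*s["tcp_pos"][:2],.016],-8.6))
w=snap("wrist"); W=cloud(w); hsv=cv2.cvtColor(w["img"],cv2.COLOR_RGB2HSV)
Q=(W-s["tcp_pos"])@R.from_quat(s["tool_rot"]).as_matrix()
m=(abs(Q[:,:,0])<.014)&(hsv[:,:,1]<60)&(abs(Q[:,:,1])<.06)&(abs(Q[:,:,1])>.027); q=Q[m]
for sg in(1,-1): print(np.percentile(q[q[:,1]*sg>0][:,2],[90,97,99.5]))
E
```

```text
[ 0.52044087 -0.09089537  0.02058969] 0.6380237471203551 42.362489104270935 [-0.50991696  1.35788355  5.72676909]Traceback (most recent call last):
  File "<stdin>", line 4, in <module>
  File "chk.py", line 4, in board
    n,l,st,_=cv2.connectedComponentsWithStats(cv2.morphologyEx(m.astype(np.uint8),cv2.MORPH_OPEN,np.ones((5,5)))); k=1+st[1:,4].argmax(); v,u=np.nonzero(l==k)
                                                                                                                       ~~~~~~~~~~~~~~~^^
ValueError: attempt to get argmax of an empty sequence
```

Emit:
move_arm:
  rows:
    - [0, 0, 0, 0, 0, 0, 0.25]
    - [0, 0, 0, 0, 0, 0, 0.25]
    - [0, 0, 0, 0, 0, 0, 0.25]
    - [0, 0, 0, -2, 0, 2, 0.25]
    - [0, 0, 0, -2, 0, 4, 0.25]
    - [0, 0, 0, -2, 0, 4, 0.25]
    - [0, 0, 0, -2, 0, 4, 0.5]
    - [0, 0, 0, -2, 0, 4, 0.5]
    - [0, 0, 0, -2, 0, 4, 0.5]
    - [0, 0, 0, -2, 0, 4, 0.5]
    - [0, 0, 0, -2, 0, 4, 0.5]

```text
t: 8.23
tcp_pos: [0.5178, -0.0906, 0.0152]
tool_rot: [0.997, -0.072, -0.0, 0.0]
force: [0.5, 0.1, -0.4]
finger_gap: 0.643
gripper_force: 42.9
```

```bash
python3 - <<'E'
from m import *
from plan import *
s=readout.sense(); print(s["tcp_pos"],s["finger_gap"],s["gripper_force"],s["force"])
w=snap("wrist"); W=cloud(w); hsv=cv2.cvtColor(w["img"],cv2.COLOR_RGB2HSV)
Q=(W-s["tcp_pos"])@R.from_quat(s["tool_rot"]).as_matrix()
m=(abs(Q[:,:,0])<.014)&(hsv[:,:,1]<60)&(abs(Q[:,:,1])<.06)&(abs(Q[:,:,1])>.027); q=Q[m]
for sg in(1,-1): print(np.percentile(q[q[:,1]*sg>0][:,2],[90,97,99.5]))
m=(abs(W[:,:,2]-.012)<.004)&(abs(Q[:,:,1])<.04)&(Q[:,:,0]>-.02)&(Q[:,:,0]<.09)&(hsv[:,:,1]>70); print("far edge tool x",np.percentile(Q[m][:,0],[99,99.9]))
y=np.radians(-9.4); c,n=np.cos(y),np.sin(y); seat=np.array([.495,.1525])+[-.0007*c+n*.0019,-.0007*n-c*.0019]; t=seat+[-.0015*c-n*-.0015,-.0015*n+c*-.0015]; print(seat,t)
print(rel([t[0],t[1],.15],-9.4))
E
```

```text
[ 0.51784151 -0.0905731   0.01523287] 0.6430702425876006 42.92012393474579 [ 0.53472299  0.10014725 -0.35168396]
[-0.02159734 -0.00347512  0.00563611]
[-0.02132299 -0.00415566  0.00529119]
far edge tool x [0.08869751 0.08989048]
[0.49399908 0.15073984] [0.49227423 0.14950497]
[  -0.     0.     1.1  -59.9 -233.9 -134.7]
```

Emit:
move_arm:
  rows:
    - [0, 0, 0, 0, 0, -30, 0.5]
    - [0, 0, 0, 0, 0, -70, 0.5]
    - [0, 0, 1.1, -10, -40, -105, 0.5]
    - [0, 0, 1.1, -20, -80, -115, 0.5]
    - [0, 0, 1.1, -30, -120, -115, 0.5]
    - [0, 0, 1.1, -40, -160, -115, 0.5]
    - [0, 0, 1.1, -50, -200, -115, 0.5]
    - [0, 0, 1.1, -60, -225, -110, 0.5]
    - [0, 0, 1.1, -60, -232, -105, 0.5]
    - [0, 0, 1.1, -60, -232, -100, 0.5]
    - [0, 0, 1.1, -60, -232, -100, 0.5]
    - [0, 0, 1.1, -60, -232, -100, 0.5]

```text
t: 9.28
tcp_pos: [0.4921, 0.1465, 0.1149]
tool_rot: [0.997, -0.082, -0.0, 0.0]
force: [-0.1, 0.1, -0.2]
finger_gap: 0.648
gripper_force: 42.9
```

```bash
python3 - <<'E'
from m import *
from plan import *
s=readout.sense(); print(s["tcp_pos"],R.from_quat(s["tool_rot"]).as_matrix()[:,0]); w=snap("wrist"); save(w,"w4")
y=np.radians(-9.4); M=np.array([[np.cos(y),np.sin(y)],[-np.sin(y),np.cos(y)]]); print((M@(s["tcp_pos"][:2]-[.495,.1525])*1000).round(2))
print(rel([.4923,.1495,.0752],-9.4))
E
```

```text
[0.49206016 0.14651409 0.11486145] [ 9.86441733e-01 -1.64110153e-01 -7.52371250e-04]
[-1.92 -6.39]
[ 0.   0.  -0.1 -0.6 -3.2 39.9]
```

View pics/w4.png

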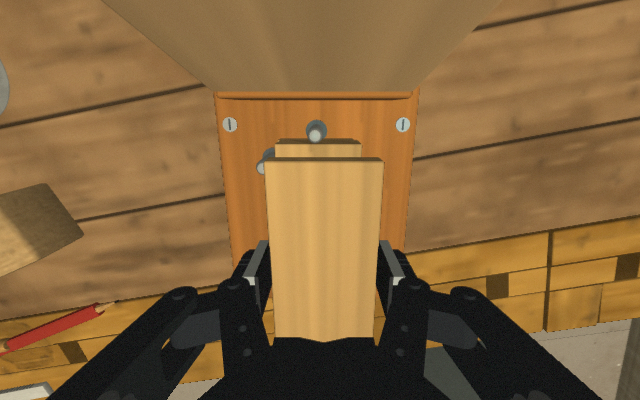

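The held thin board has far corners (265,161) and (382,161). The core below it has corners (275,144) and (361,144), and the far pin head is at (316,135).

```bash
python3 - <<'E'
from m import *
w=snap("wrist"); s=readout.sense()
y=np.radians(-9.4); M=np.array([[np.cos(y),np.sin(y)],[-np.sin(y),np.cos(y)]]); seat=np.array([.495,.1525])
L=lambda uv,z: ((ray(w,uv,z)[:,:2]-seat)@M.T*1000).round(1)
print((M@(s["tcp_pos"][:2]-seat)*1000).round(2))
print("upper",L([(265,161),(382,161)],s["tcp_pos"][2]-.0032),"core",L([(275,144),(361,144)],.06),"pin",L([(316,135)],.063),"screws",L([(230,124),(403,124)],.025))
E
```

```text
[-1.46 -6.72]
upper [[ 53.9  20.1]
 [ 53.7 -33.3]] core [[ 55.   23.9]
 [ 54.8 -30.4]] pin [[60.8 -2.1]] screws [[ 65.3  62.3]
 [ 65.  -65.6]]
```

Emit:
move_arm:
  rows:
    - [0, 0, 0, 0.5, -3.3, 0, 0.5]
    - [0, 0, 0, 0.5, -3.3, 10, 0.5]
    - [0, 0, 0, 0.5, -3.3, 22, 0.5]
    - [0, 0, 0, 0.5, -3.3, 32, 0.5]
    - [0, 0, 0, 0.5, -3.3, 36, 0.5]
    - [0, 0, 0, 0.5, -3.3, 38, 0.5]
    - [0, 0, 0, 0.5, -3.3, 38, 0.5]
    - [0, 0, 0, 0.5, -3.3, 38, 0.5]

```text
t: 10.05
tcp_pos: [0.4931, 0.1508, 0.0773]
tool_rot: [0.997, -0.082, 0.0, -0.0]
force: [0.4, -0.5, -0.4]
finger_gap: 0.639
gripper_force: 43.0
```

```bash
python3 - <<'E'
from m import *
s=readout.sense()
y=np.radians(-9.4); M=np.array([[np.cos(y),np.sin(y)],[-np.sin(y),np.cos(y)]]); seat=np.array([.495,.1525])
print(s["tcp_pos"],(M@(s["tcp_pos"][:2]-seat)*1000).round(2),s["force"])
E
```

```text
[0.49308129 0.15078565 0.07728843] [-1.61 -2.  ] [ 0.35502243 -0.491742   -0.36926917]
```

Emit:
move_arm:
  rows:
    - [0, 0, 0, 0, 0.7, 0, 0.5]
    - [0, 0, 0, 0, 0.7, 1, 0.5]
    - [0, 0, 0, 0, 0.7, 2, 0.5]
    - [0, 0, 0, 0, 0.7, 2.3, 0.5]
    - [0, 0, 0, 0, 0.7, 2.3, 0.5]

```text
t: 10.47
tcp_pos: [0.4929, 0.1502, 0.0752]
tool_rot: [0.997, -0.082, 0.0, -0.0]
force: [0.1, -0.2, 0.4]
finger_gap: 0.642
gripper_force: 43.1
```

Touching down with no side load; releasing and rising.

Emit:
move_arm:
  rows:
    - [0, 0, 0, 0, 0, 0, 0.35]
    - [0, 0, 0, 0, 0, 0, 0.2]
    - [0, 0, 0, 0, 0, 0, 0.2]
    - [0, 0, 0, 0, 0, 0, 0.2]
    - [0, 0, 0, 0, 0, -10, 0.2]
    - [0, 0, 0, 0, 0, -40, 0.2]
    - [0, 0, 0, 0, 0, -80, 0.2]
    - [0, 0, 0, 0, 0, -90, 0.2]
    - [0, 0, 0, 0, 0, -90, 0.2]
    - [0, 0, 0, 0, 0, -90, 0.2]

```text
t: 11.3
tcp_pos: [0.493, 0.1501, 0.1658]
tool_rot: [0.997, -0.082, 0.001, -0.0]
force: [-0.9, -0.1, -1.2]
finger_gap: 0.799
gripper_force: 0.0
```

```bash
python3 - <<'E'
from m import *
w=snap("wrist"); save(w,"w5"); a=snap("side"); save(a,"s5"); 
b=snap("top"); s=readout.sense(); print(s["tcp_pos"],s["q"])
# handle in platen region: points in press frame
y=np.radians(-9.4); M=np.array([[np.cos(y),np.sin(y)],[-np.sin(y),np.cos(y)]]); O=np.array([.494,.1507])+M.T@[.005,0]
for n,i in(("top",b),("side",a)):
    W=cloud(i); P=np.dstack([(W[:,:,:2]-O)@M.T,W[:,:,2]]); m=(P[:,:,2]>.15)&(P[:,:,2]<.33)&(abs(P[:,:,1])<.075)&(P[:,:,0]>.05)&(P[:,:,0]<.2)
    q=P[m]; print(n,len(q)); 
    for lo in np.arange(.15,.31,.02):
        k=q[(q[:,2]>lo)&(q[:,2]<lo+.02)]
        if len(k): print(round(lo,2),len(k),np.percentile(k[:,0],[2,50,98]).round(3),np.percentile(k[:,1],[2,98]).round(3))
E
python3 -c "
import cv2;a=cv2.imread('pics/s5.png')[130:280,230:390];b=cv2.imread('pics/w5.png')[60:310,190:450]
import numpy as np;a=cv2.resize(a,(480,450));b=cv2.resize(b,(312,300));b=cv2.copyMakeBorder(b,0,150,0,0,0);cv2.imwrite('pics/m5.png',np.hstack([a,b]))"
```

```text
[0.4916214  0.1499992  0.16367952] [7.84687419e-02 5.09051324e-01 1.79049798e+00 1.43076601e-06
 8.45356434e-01 1.81311728e+00]
top 1755
0.15 172 [0.094 0.097 0.11 ] [-0.048  0.05 ]
0.17 192 [0.099 0.102 0.13 ] [-0.048  0.05 ]
0.19 283 [0.104 0.109 0.14 ] [-0.048  0.048]
0.21 503 [0.11  0.118 0.131] [-0.048  0.046]
0.23 101 [0.116 0.122 0.129] [-0.046  0.048]
0.25 42 [0.125 0.128 0.14 ] [-0.049  0.046]
0.27 462 [0.128 0.134 0.143] [-0.048  0.051]
side 1166
0.15 178 [0.094 0.098 0.114] [-0.043  0.054]
0.17 211 [0.099 0.104 0.134] [-0.043  0.054]
0.19 236 [0.105 0.11  0.14 ] [-0.041  0.054]
0.21 233 [0.11  0.115 0.131] [-0.042  0.054]
0.23 95 [0.116 0.124 0.132] [-0.043  0.053]
0.25 74 [0.125 0.13  0.137] [-0.042  0.055]
0.27 139 [0.128 0.132 0.142] [-0.043  0.055]
```

View pics/m5.png

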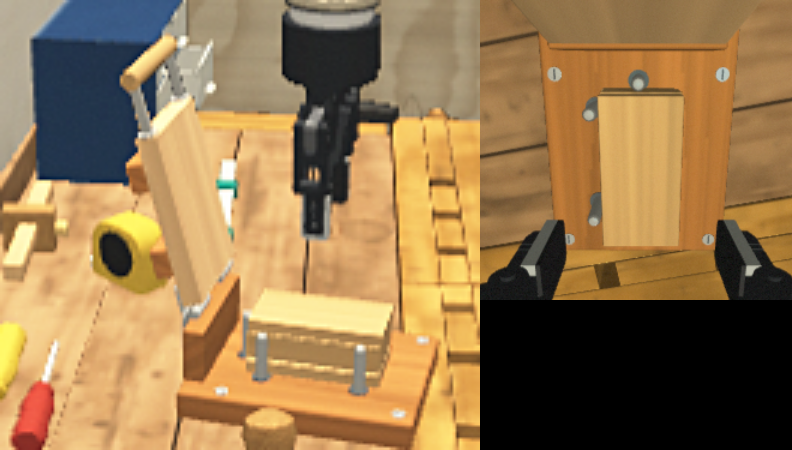

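The left half shows a neat three-board pile inside the pins, with the platen thrown back and its rod at crop (150,62). The right half shows the upper board flush along the pins. Next I'll swing the tool to take the rod.

```bash
cat > arc.py <<'E'
from plan import *
y=np.radians(-9.4); Mi=np.array([[np.cos(y),-np.sin(y)],[np.sin(y),np.cos(y)]]); O=np.array([.4989,.1499])
def H(q,dz=0): x=.086-.196*np.cos(q); return np.r_[O+Mi@[x,0],.082+.196*np.sin(q)+dz]
E
python3 - <<'E'
from arc import *
w=snap("wrist"); M=Mi.T; s=readout.sense()
L=lambda uv,z: ((ray(w,uv,z)[:,:2]-O)@M.T*1000).round(1)
# montage crop -> wrist px: u=190+(x-480)*260/312, v=60+y*250/300
px=lambda l:[(190+(x-480)*260/312,60+y*250/300) for x,y in l]
print("upper",L(px([(598,95),(683,95),(603,246),(682,246)]),.072)); print("pins",L(px([(638,84),(590,115),(594,217)]),.063)); print("screws",L(px([(554,74),(722,74)]),.025))
print(s["tcp_pos"],H(1.826),rel(H(1.826,.09),80.6))
E
```

```text
upper [[ 48.1  25.4]
 [ 48.  -28.1]
 [-60.6  26.1]
 [-60.7 -31.6]]
pins [[ 54.1   0.3]
 [ 33.9  32.4]
 [-41.7  33. ]]
screws [[ 58.5  63.7]
 [ 58.3 -63. ]]
[0.49168313 0.14999774 0.16357129] [0.63255954 0.12777281 0.27165193] [-1.000e-01  2.000e-01 -9.000e+01  1.419e+02 -9.000e-01 -1.986e+02]
```

Emit:
move_arm:
  rows:
    - [0, 0, -7, 0, 0, -40, 0.2]
    - [0, 0, -14, 0, 0, -80, 0.2]
    - [0, 0, -21, 0, 0, -120, 0.2]
    - [0, 0, -28, 0, 0, -160, 0.2]
    - [0, 0, -35, 0, 0, -195, 0.2]
    - [0, 0, -42, 0, 0, -195, 0.2]
    - [0, 0, -49, 0, 0, -195, 0.2]
    - [0, 0, -56, 0, 0, -195, 0.2]
    - [0, 0, -63, 0, 0, -195, 0.2]
    - [0, 0, -70, 0, 0, -195, 0.2]
    - [0, 0, -77, 0, 0, -195, 0.2]
    - [0, 0, -84, 0, 0, -195, 0.2]

```text
t: 12.5
tcp_pos: [0.4924, 0.1501, 0.3583]
tool_rot: [0.794, 0.608, -0.001, -0.001]
force: [0.2, -1.0, 0.5]
finger_gap: 0.8
gripper_force: 0.0
```

```bash
python3 - <<'E'
from arc import *
s=readout.sense(); print(s["tcp_pos"],s["q"].round(2) if hasattr(s["q"],"round") else s["q"]); print(rel(H(1.826,.08),80.6))
E
```

```text
[0.49238205 0.15005201 0.35831989] [0.08 0.26 1.56 0.   1.33 0.34]
[-2.000e-01  1.000e-01 -5.600e+00  1.490e+01  1.412e+02  6.200e+00]
```

Emit:
move_arm:
  rows:
    - [0, 0, -5.6, 0, 20, 0, 0.2]
    - [0, 0, -5.6, 0, 55, 0, 0.2]
    - [0, 0, -5.6, 5, 90, 0, 0.2]
    - [0, 0, -5.6, 10, 120, 0, 0.2]
    - [0, 0, -5.6, 15, 138, 0, 0.2]
    - [0, 0, -5.6, 15, 141, 0, 0.2]
    - [0, 0, -5.6, 15, 141, 0, 0.2]
    - [0, 0, -5.6, 15, 141, 0, 0.2]

```text
t: 13.17
tcp_pos: [0.6316, 0.1272, 0.3584]
tool_rot: [0.765, 0.644, -0.002, -0.001]
force: [-0.4, -0.2, -0.3]
finger_gap: 0.8
gripper_force: 0.0
```

```bash
python3 - <<'E'
from arc import *
w=snap("wrist"); save(w,"w6"); s=readout.sense(); print(s["tcp_pos"]); print(rel(H(1.826),80.6))
b=snap("top"); a=snap("side")
for i in (w,a,b):
    W=cloud(i); P=np.dstack([(W[:,:,:2]-O)@Mi,W[:,:,2]]); m=(P[:,:,2]>.258)&(P[:,:,2]<.29)&(abs(P[:,:,1])<.06)&(P[:,:,0]>.12)&(P[:,:,0]<.15); q=P[m]
    if len(q): print(len(q),np.percentile(q,[2,50,98],axis=0).round(4).tolist())
E
```

```text
[0.63132717 0.1273925  0.35904531]
[-0.2  0.  -0.4  0.6  1.4 87.4]
2428 [[0.1292, -0.0465, 0.2732], [0.1367, 0.0072, 0.278], [0.144, 0.0515, 0.28]]
187 [[0.1272, -0.0427, 0.2586], [0.1316, 0.0191, 0.2756], [0.1412, 0.0552, 0.2808]]
457 [[0.1276, -0.0483, 0.2634], [0.1345, -0.0027, 0.2773], [0.1429, 0.0456, 0.2804]]
```

View pics/w6.png

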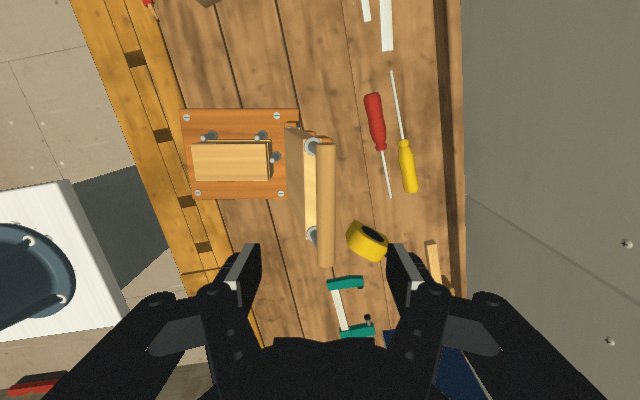

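The wrist view shows the rod at u≈326, v 143 to 267, centred between the fingers at u≈323. I'll lower onto it and grip.

Emit:
move_arm:
  rows:
    - [0, 0, -0.4, 0, 1.7, 25, 0.25]
    - [0, 0, -0.4, 0, 1.7, 50, 0.25]
    - [0, 0, -0.4, 0, 1.7, 72, 0.25]
    - [0, 0, -0.4, 0, 1.7, 84, 0.3]
    - [0, 0, -0.4, 0, 1.7, 87, 0.4]
    - [0, 0, -0.4, 0, 1.7, 87, 0.55]
    - [0, 0, -0.4, 0, 1.7, 87, 0.65]
    - [0, 0, -0.4, 0, 1.7, 87, 0.7]
  squeeze: 25

```text
t: 13.98
tcp_pos: [0.6351, 0.127, 0.2748]
tool_rot: [0.763, 0.647, 0.001, 0.001]
force: [-0.4, -0.4, 0.2]
finger_gap: 0.3
gripper_force: 0.0
```

Emit:
move_arm:
  rows:
    - [0, 0, 0, 0, 0, 0, 0.8]
    - [0, 0, 0, 0, 0, 0, 1]
    - [0, 0, 0, 0, 0, 0, 1]
    - [0, 0, 0, 0, 0, 0, 1]
    - [0, 0, 0, 0, 0, 0, 1]
    - [0, 0, 0, 0, 0, 0, 1]

```text
t: 14.48
tcp_pos: [0.633, 0.1274, 0.2746]
tool_rot: [0.763, 0.647, -0.001, -0.001]
force: [-5.5, 1.9, 5.5]
finger_gap: 0.177
gripper_force: 24.5
```

```bash
python3 - <<'E'
from arc import *
s=readout.sense(); print(s["tcp_pos"],s["force"],s["finger_gap"],s["gripper_force"], (Mi.T@(s["tcp_pos"][:2]-O)))
p=H(1.826)
for q in np.arange(1.75,.69,-.075): print(round(q,3),rel(s["tcp_pos"]+H(q)-p,80.6)[2:])
print(rel(s["tcp_pos"]+H(.698)-p,80.6))
E
```

```text
[0.63300563 0.12735002 0.27458946] [-5.45404316  1.89420472  5.51741482] 0.17651059112514378 24.524753093719482 [ 0.13598788 -0.00034425]
1.75 [  0.    0.  -14.5  -3.2]
1.675 [  0.    0.  -29.1  -5.2]
1.6 [  0.    0.  -43.8  -6.2]
1.525 [  0.    0.  -58.5  -6. ]
1.45 [  0.    0.  -73.1  -4.8]
1.375 [  0.    0.  -87.6  -2.4]
1.3 [ 0.000e+00  1.000e-01 -1.019e+02  1.000e+00]
1.225 [ 0.000e+00  1.000e-01 -1.159e+02  5.500e+00]
1.15 [ 0.000e+00  1.000e-01 -1.295e+02  1.100e+01]
1.075 [ 0.000e+00  1.000e-01 -1.427e+02  1.760e+01]
1.0 [ 0.000e+00  1.000e-01 -1.553e+02  2.510e+01]
0.925 [ 0.000e+00  1.000e-01 -1.674e+02  3.350e+01]
0.85 [ 0.000e+00  1.000e-01 -1.787e+02  4.280e+01]
0.775 [ 0.000e+00  1.000e-01 -1.894e+02  5.290e+01]
0.7 [ 0.000e+00  1.000e-01 -1.992e+02  6.380e+01]
[-1.000e-01 -0.000e+00  0.000e+00  1.000e-01 -1.995e+02  6.410e+01]
```

Emit:
move_arm:
  rows:
    - [0, 0, 0, 0, -3, -0.8, 1]
    - [0, 0, 0, 0, -8, -1.9, 1]
    - [0, 0, 0, 0, -14.5, -3.2, 1]
    - [0, 0, 0, 0, -22, -4.3, 1]
    - [0, 0, 0, 0, -29.1, -5.2, 1]
    - [0, 0, 0, 0, -36.5, -5.8, 1]
    - [0, 0, 0, 0, -43.8, -6.2, 1]
    - [0, 0, 0, 0, -51, -6.2, 1]
    - [0, 0, 0, 0, -58.5, -6, 1]
    - [0, 0, 0, 0, -66, -5.5, 1]
    - [0, 0, 0, 0, -73.1, -4.8, 1]
    - [0, 0, 0, 0, -73.1, -4.8, 1]

```text
t: 15.48
tcp_pos: [0.5599, 0.1395, 0.2776]
tool_rot: [0.762, 0.647, -0.001, -0.001]
force: [0.9, 2.7, 4.4]
finger_gap: 0.175
gripper_force: 26.9
```

```bash
cat > st.py <<'E'
from arc import *
s=readout.sense(); x=Mi.T@(s["tcp_pos"][:2]-O); a=.086-x[0]; b=s["tcp_pos"][2]-.082
q0=np.arctan2(b,a); print("t",s["t"],"q",q0,"r",np.hypot(a,b),"y",x[1],"F",np.round(s["force"],1),s["finger_gap"],s["gripper_force"])
for q in np.linspace(q0,.698,11)[1:]: print(round(q,3),rel(s["tcp_pos"]+H(q)-H(q0),80.6))
E
python3 st.py
```

```text
t 15.4833 q 1.4482956782957863 r 0.19709647093086868 y -0.0002550178188758523 F [0.9 2.7 4.4] 0.17507672401129468 26.867826282978058
1.373 [ -0.2  -0.    0.    0.  -14.5   2.4]
1.298 [ -0.2  -0.    0.    0.  -28.8   5.9]
1.223 [ -0.2  -0.    0.    0.  -42.8  10.4]
1.148 [ -0.2  -0.    0.    0.  -56.4  15.9]
1.073 [ -0.2  -0.    0.    0.  -69.5  22.5]
0.998 [ -0.2  -0.    0.    0.1 -82.2  30. ]
0.923 [ -0.2  -0.    0.    0.1 -94.2  38.5]
0.848 [-2.000e-01 -0.000e+00  0.000e+00  1.000e-01 -1.056e+02  4.780e+01]
0.773 [-2.000e-01 -0.000e+00  0.000e+00  1.000e-01 -1.162e+02  5.800e+01]
0.698 [-2.00e-01 -0.00e+00  0.00e+00  1.00e-01 -1.26e+02  6.89e+01]
```

Emit:
move_arm:
  rows:
    - [0, 0, 0, 0, -7.2, 1, 1]
    - [0, 0, 0, 0, -14.5, 2.4, 1]
    - [0, 0, 0, 0, -21.6, 4, 1]
    - [0, 0, 0, 0, -28.8, 5.9, 1]
    - [0, 0, 0, 0, -35.8, 8, 1]
    - [0, 0, 0, 0, -42.8, 10.4, 1]
    - [0, 0, 0, 0, -49.6, 13, 1]
    - [0, 0, 0, 0, -56.4, 15.9, 1]
    - [0, 0, 0, 0, -63, 19, 1]
    - [0, 0, 0, 0, -69.5, 22.5, 1]
    - [0, 0, 0, 0, -69.5, 22.5, 1]

```text
t: 16.4
tcp_pos: [0.4914, 0.1505, 0.2541]
tool_rot: [0.762, 0.647, -0.001, -0.001]
force: [1.8, 6.1, -0.4]
finger_gap: 0.177
gripper_force: 27.3
```

```bash
python3 st.py
```

```text
t 16.4 q 1.0730803807547544 r 0.19585776117365047 y -0.0006196917753240384 F [ 1.8  6.1 -0.4] 0.17720152835020295 27.288227677345276
1.036 [-0.2  0.   0.   0.  -6.4  3.7]
0.998 [ -0.2   0.    0.    0.  -12.6   7.5]
0.961 [ -0.2   0.    0.    0.  -18.7  11.7]
0.923 [ -0.2   0.    0.    0.  -24.6  16. ]
0.886 [ -0.2   0.    0.    0.  -30.4  20.6]
0.848 [ -0.2   0.    0.    0.  -36.   25.4]
0.811 [ -0.2   0.    0.    0.  -41.4  30.3]
0.773 [ -0.2   0.    0.    0.  -46.6  35.5]
0.736 [ -0.2   0.    0.    0.  -51.6  40.9]
0.698 [ -0.2   0.    0.    0.  -56.4  46.5]
```

Emit:
move_arm:
  rows:
    - [0, 0, 0, 0.2, -6.4, 3.7, 1]
    - [0, 0, 0, 0.4, -12.6, 7.5, 1]
    - [0, 0, 0, 0.6, -18.7, 11.7, 1]
    - [0, 0, 0, 0.8, -24.6, 16, 1]
    - [0, 0, 0, 1, -30.4, 20.6, 1]
    - [0, 0, 0, 1, -36, 25.4, 1]
    - [0, 0, 0, 1, -41.4, 30.3, 1]
    - [0, 0, 0, 1, -46.6, 35.5, 1]
    - [0, 0, 0, 1, -51.6, 40.9, 1]
    - [0, 0, 0, 1, -54.5, 44, 1]
    - [0, 0, 0, 1, -56.4, 46.5, 1]
    - [0, 0, 0, 1, -56.4, 46.5, 1]

```text
t: 17.4
tcp_pos: [0.4371, 0.1599, 0.208]
tool_rot: [0.762, 0.647, -0.001, -0.0]
force: [-1.1, -5.1, 0.3]
finger_gap: 0.177
gripper_force: 28.3
```

Emit:
move_arm:
  rows:
    - [0, 0, 0, 0, 0, 0, 1]
    - [0, 0, 0, 0, 0, 0, 1]
    - [0, 0, 0, 0, 0, 0, 1]
    - [0, 0, 0, 0, 0, 0, 1]
    - [0, 0, 0, 0, 0, 0, 1]
    - [0, 0, 0, 0, 0, 0, 1]

```text
t: 17.9
tcp_pos: [0.4376, 0.1598, 0.2087]
tool_rot: [0.762, 0.647, -0.001, -0.0]
force: [-1.8, -5.0, -0.6]
finger_gap: 0.176
gripper_force: 28.3
```

```bash
python3 st.py | head -1; python3 - <<'E'
from arc import *
a=snap("side"); save(a,"s7"); W=cloud(a); P=np.dstack([(W[:,:,:2]-O)@Mi,W[:,:,2]]); 
c=a["img"][130:290,250:400]; cv2.imwrite("pics/s7c.png",cv2.resize(c[:,:,::-1],(600,640))[:600])
# platen left side edge points: in press y 0.03..0.06, between hinge and edge
m=(P[:,:,1]>-.06)&(P[:,:,1]<.06)&(P[:,:,0]>-.02)&(P[:,:,0]<.07)&(P[:,:,2]>.085)&(P[:,:,2]<.24); q=P[m]
ang=np.arctan2(q[:,2]-.082,.086-q[:,0]); print(len(q),np.degrees(np.percentile(ang,[5,25,50,75,95])))
E
```

```text
t 17.9 q 0.707381913148871 r 0.1948987927773114 y -0.0002392053713941491 F [-1.8 -5.  -0.6] 0.17566154482335491 28.279092013835907
927 [36.48068221 43.5074605  47.70056308 52.62894555 64.87399412]
```

View pics/s7c.png

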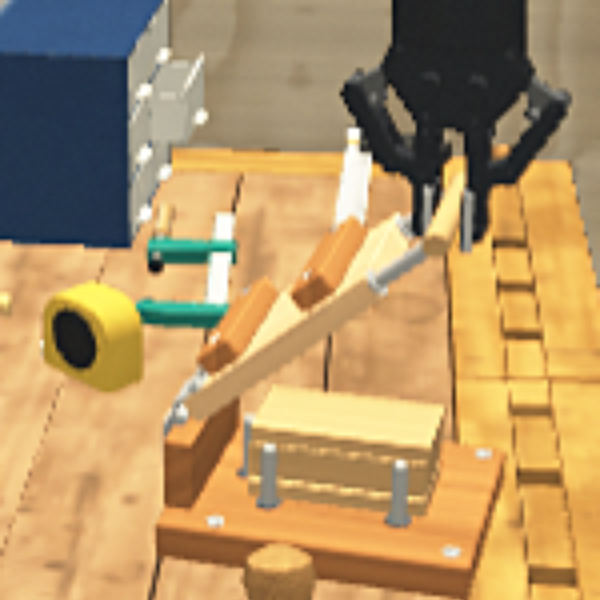

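The platen is held open at about 40.5°, with the rod at crop (445,215) between the pads. The pile is square against the pins and clear of the platen, so I'm handing in.

```bash
python3 -c "
from station import order; print(order.sign_off())"
```

```text
the job is handed in; nothing more can be done
None
```

The three boards lie in a square pile against the pins, and the gripper holds the platen by its handle at about 40° (0.707 rad by arm position); I handed the job in at 17.9 s, and sign-off returned no verdict.

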